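Move a coffee grinder over to another recipe at its index ring

TASK

This grinder serves two recipes, each marked by a small wooden marker on the rim of its index ring. Change it over to the recipe of the ball-headed marker: pull the sprung index pin up out of its hole, turn the collar with it, and let the pin drop fully home in the hole right beside that marker. Work gently: never force the collar while the pin is caught in a hole or press the pin hard onto the ring, and leave the other things on the counter where they are.

Things in the scene. Friction and masses are not known exactly. Their poses are not given: they have to be found in the camera images.
- grinder: coffee grinder, fixed on the counter: white motor housing 112 mm wide and 150 mm tall at the back, aluminium grinding chamber of 168 mm diameter in front, on a dark foot 240 x 136 mm. Origin at counter height under the upright axis of its chamber, ring and collar; its -x axis is its front, z up. Its parts stand no higher than 227 mm over the counter except the pin's knob.
- hole_ring: flat steel index ring, fixed on top of the chamber, 180 mm diameter, its upper face 186 mm above the counter. Seven bushed holes of 9.6 mm diameter and 10 mm depth lie on a circle of 58 mm radius round the axis, over its front half. They are not evenly spaced: neighbours are 21 to 27 degrees apart, closer together towards the fine end. Origin and axes as grinder.
- collar (a joint): turn of the knurled aluminium collar (88 mm diameter, 12 mm thick) about the upright axis, rad; 0 = the pin's lug points to the grinder's front (-x), positive = clockwise seen from above. Stops at -1.19 and +1.38. It starts at 0, where the pin sits in a hole. The collar is stiff: about 5 N at the knob to turn it, and it stays where it is left.
- index_pin (a joint): height of the index pin over its home position, m: 0 = fully home in a hole, 0.008 = its tip rests on the face of the ring between holes, over 0.008 = clear of the ring, 0.013 = upper stop. A spring presses it down with about 5 N at home and 8 N at 0.008 m.
- knob (a point): centre of the black cylindrical knob on top of the index pin, 23 mm diameter, 26 mm tall, 227 mm above the counter when home. It is the handle for the pin: it stands upright over the collar's lug at 58 mm from the axis, turns with the collar and rises with the pin. The lug below it (26 mm wide, top face 28 mm under this point) and the guide bush (17 mm diameter, top 16 mm under it) do not rise.
- pin_rod: steel rod of the index pin, 8 mm diameter, flat tip; moves with the knob. Origin on the rod's axis, 1 mm above the ring's upper face when home.
- ball_marker: dark wooden marker with a ball head, 19 mm tall, ball 16 mm diameter, stuck by hand on the rim of the ring about 83 mm from the axis, outward of its hole but up to 7 degrees to one side of it, so it tells which hole is meant and not exactly where that hole is. Its hole is the second from the pin's first hole, on one side or the other. Origin at its foot. Fixed.
- square_marker: low square block of the same dark wood, 16 x 16 x 7 mm, standing in the same way by the second hole on the other side of the pin's first hole; marks the other recipe. Origin at its foot. Fixed.
- dosing_cup: steel cup, 56 mm diameter, 55 mm tall, on the grinder's foot under its chute; loose. Origin under its centre.
- tamper: tamper standing beside the grinder, 58 mm diameter, 84 mm tall; loose, leave alone. Origin under its centre.
- saucer: saucer, 114 mm diameter; loose, leave alone.
- espresso_cup: espresso cup on the saucer, 51 mm tall; loose, leave alone.
- service_bell: counter bell, 69 mm diameter, 59 mm tall; loose, leave alone.
- portafilter_spare: portafilter lying on the counter, 201 mm long; loose, leave alone.
- spoon: teaspoon, 140 mm long, lying on the counter; loose, leave alone.

How it is judged (in metres and radians):
On the way, in this order (a step that is already met when the one before it is completed fails the run):
1. the index pin is pulled up clear of its first hole (value of joint index_pin above 0.0085 m), for 0.05 s.
2. the pin has dropped home in the hole beside the ball-headed marker (((y of ball_marker in the frame of grinder above 0 m and value of joint collar between 0.805 and 0.905 rad) or (y of ball_marker in the frame of grinder below 0 m and value of joint collar between -0.818 and -0.718 rad)) and value of joint index_pin below 0.0015 m), for 0.2 s.
At the end, for the whole second after the job is handed in: The index pin is home (within 1.5 mm of fully down) in the hole beside the ball-headed marker, the second one from where it started on that side (collar within 0.05 rad of that hole), the collar is at rest and the gripper is off (all of step 2 and velocity of joint collar between -0.05 and 0.05 rad/s); the robot touches nothing.
It fails at once if the pin is forced against the ring with more than 20 N (collar turned while the pin is caught in a hole, or the pin pressed down hard on the ring) (contact force between pin_rod and hole_ring above 20 N).
It fails at once if a bystander on the counter is moved more than 15 mm (distance of any of tamper, espresso_cup, saucer, service_bell, portafilter_spare, spoon from where it was at the start of the episode above 0.015 m).
It fails at once if the dosing cup is moved more than 15 mm (distance of dosing_cup from where it was at the start of the episode above 0.015 m).
It also fails if it takes over 40 s, if anything falls off the work surface, if the arm or the gripper's body presses on something with over 40 N, if the wrist force passes 120 N, or if a joint passes its speed limit or range.

ROBOT

A 6-joint arm with a two-finger parallel gripper is mounted at the origin on a cart in front of the work surface, level with it; the furniture and walls round the work are solid. World frame = base frame: x ahead of the robot, y to its left, z up, the work surface at z = 0. Lengths are in m, angles in degrees, forces in N, time in s.
With the tool pointing down it reaches from about 0.375 to 0.9 m from the base axis. Payload 3.1 kg.
Tool frame: the origin (TCP) lies midway between the tips of the shut fingers; the grasp point (between the pads) lies 19 mm behind it; z points along the fingers, y is the line along which they close (so a half turn about z gives the same grasp; the last joint's range is limited). The gripper opens to 87 mm and grips with 3 to 60 N. Pads are 19 mm wide; open, the fingers measure 117 mm over their backs; the gripper's body (75 mm by 190 mm) begins 51 mm behind the grasp point.
Start: joints at [-10.227, 30.224, 82.088, -0, 67.689, -10.227], TCP at [0.625, 0, 0.195] pointing down, gripper open.
Joint ranges: [-176.69, 176.69], [-43.24, 126.21], [12.49, 139.97], [-82, 262], [0, 151.66], [-163.58, 163.58]. Speed limits (degrees/s): [159.86, 159.86, 180, 180, 180, 180].

INTERFACE

Orientations are given as a 3x3 rotation matrix whose columns are the frame's x, y, z axes.
In Python, from rig import bot, capture gives the robot as it stands.
- The arm moves only by the shell command python3 -m handwheel 'ROWS'. ROWS is rows parted by semicolons, their numbers by spaces, 1 to 20 of them, each of 7 numbers: dx, dy, dz in m, then a rotation vector rx, ry, rz in degrees, then the opening from 0.0 (shut) to 1.0 (fully open); each row is the pose to reach, as a shift and turn from the pose commanded when the command began, along the tool's axes at that moment; what a row does not reach only later rows make up. A row lasts 1/10 s, in which the tool goes at most 0.05 m and 8.59 degrees, less where a joint would pass 70% of its speed; a pose out of reach is approached as far as the arm can. The fingers move at their own pace and stop on an object; the grip force is fixed at half the most. Time passes only in rows, so rows that do not move let the fingers close. It prints the time, the measured TCP pose, the force, the opening and the grip force at its end.
- bot.read_state(): the state, without advancing time (a new reading comes with each control period).
- capture(name): name is "scene" or "side" or "wrist"; returns a dict with "color" (480x640x3 uint8, red, green, blue), "K" (3x3 intrinsics, pixels), "view" (4x4, takes a point from world to camera coordinates); the wrist camera has in their place "mount" (4x4, takes a point from camera to tool coordinates, whose origin is the TCP and whose axes are the flange's). Camera axes: x right, y up, looking along -z (the intrinsics and any distortion apply to the point x, -y, -z); pixel columns grow to the right and rows downward; lengths in m; the calibration is good to about 2 mm. The wrist camera is an equidistant fisheye: a pixel r from the principal point sees the ray r / f radians off the axis. A picture is of the moment at which its call begins: read the wrist's pose just before it. There is no depth.
- bot.hand_in(): hands the job in; it is judged then, once.
The state is a dict: "time_s": time; "joint_positions": joint angles; "qvel": joint speeds; "tau": joint torques, N m; "position": TCP position; "tcp_rot": TCP orientation; "force": force on the tool from outside, world axes, zero at the start; "moment": the same for the moment, N m; "opening": opening from 0.0 (shut) to 1.0 (fully open); "grasp_force": force on a finger pad.
Only numpy, scipy, OpenCV 4.12 (cv2) and the standard library are available. Lean on these libraries where they do the work, as an engineer would, in place of code of your own. Each camera call takes 0.05 s, during which the arm holds its last target. There are 200 camera calls.

## Working session

There is one attempt and no reset: what is moved stays moved. The work goes in short steps, Python scripts to look and compute and a shell command to move; the robot and the scene stay as the last step left them, time stands still between calls to the robot, and variables do not carry over. Pictures are saved under pics/ and viewed, at most 10 in all, crops included, and the job is handed in when it is done.

```bash
mkdir -p pics; ls; python3 - <<'E'
from rig import bot,capture
import cv2,numpy as np
s=bot.read_state();print(s['time_s'],s['position'],s['tcp_rot'],s['opening'])
for n in("scene","side","wrist"):
    c=capture(n);cv2.imwrite(f'pics/{n}0.png',c['color'][:,:,::-1]);print(n,c['K'],c.get('view'),c.get('mount'))
a=[cv2.imread(f'pics/{n}0.png') for n in("scene","side")]
E
```

```text
pics
0.0 [6.24209277e-01 1.72958553e-04 1.94363778e-01] [[-2.17235741e-05  9.99997687e-01 -2.15081413e-03]
 [ 9.99999934e-01  2.25056975e-05  3.63617080e-04]
 [ 3.63664644e-04 -2.15080609e-03 -9.99997621e-01]] 1.004267317963084
scene [[479.58715533   0.         323.31757977]
 [  0.         479.58715533 243.73467314]
 [  0.           0.           1.        ]] [[-0.53313082 -0.84600274 -0.00713408  0.27449427]
 [ 0.59554947 -0.38126369  0.70707766 -0.40208105]
 [-0.60090961  0.37271619  0.70709991 -1.28448295]
 [ 0.          0.          0.          1.        ]] None
side [[570.43995294   0.         328.7884184 ]
 [  0.         570.43995294 241.15634046]
 [  0.           0.           1.        ]] [[ 0.20177078 -0.9792008  -0.02131523 -0.11686981]
 [ 0.62500649  0.1119699   0.7725475  -0.43692526]
 [-0.75409247 -0.16919967  0.63459911 -1.12588198]
 [ 0.          0.          0.          1.        ]] None
wrist [[371.64829954   0.         319.70491122]
 [  0.         371.64829954 237.17428069]
 [  0.           0.           1.        ]] None [[ 1.06505273e-04  9.67559988e-01  2.52641362e-01  6.87960886e-02]
 [ 9.99999961e-01 -3.75635178e-05 -2.77707149e-04  1.66685475e-04]
 [-2.59208227e-04  2.52641382e-01 -9.67559954e-01 -1.89263134e-01]
 [ 0.00000000e+00  0.00000000e+00  0.00000000e+00  1.00000000e+00]]
```

View pics/scene0.png

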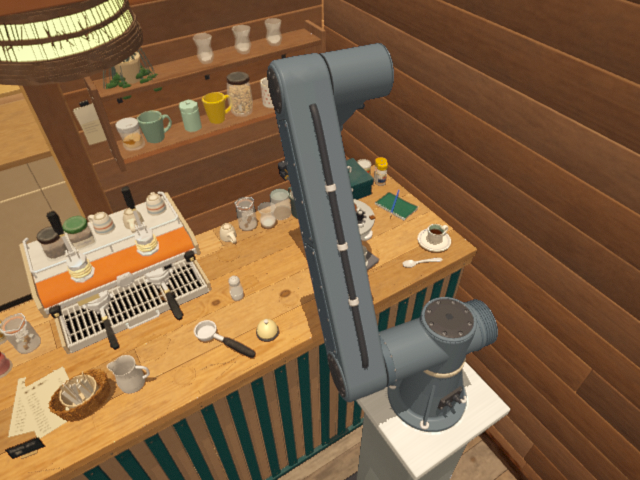

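View pics/wrist0.png

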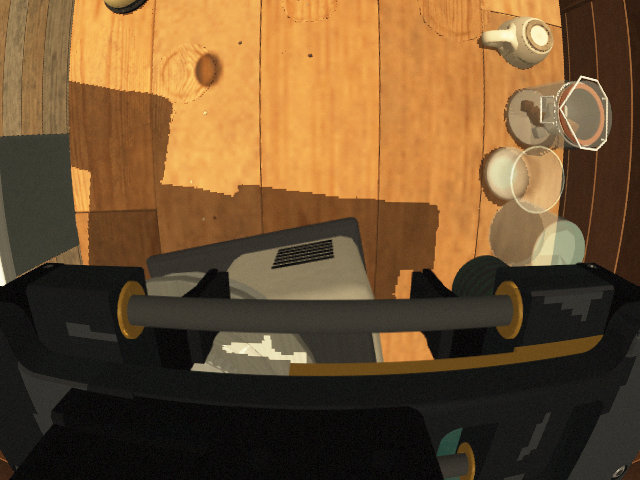

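View pics/side0.png

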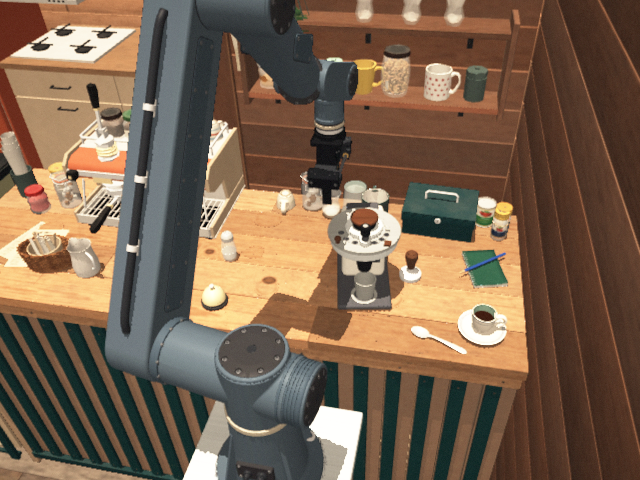

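The side view shows the grinder, with its ring at about (365,232) and the knob near (366,232). The wrist view shows only its rear. I'll enlarge the ring in the side view.

```bash
python3 - <<'E'
import cv2
a=cv2.imread('pics/side0.png')[195:295,310:430]
cv2.imwrite('pics/side_c.png',cv2.resize(a,None,fx=6,fy=6,interpolation=cv2.INTER_CUBIC))
E
```

```text
(no output)
```

View pics/side_c.png

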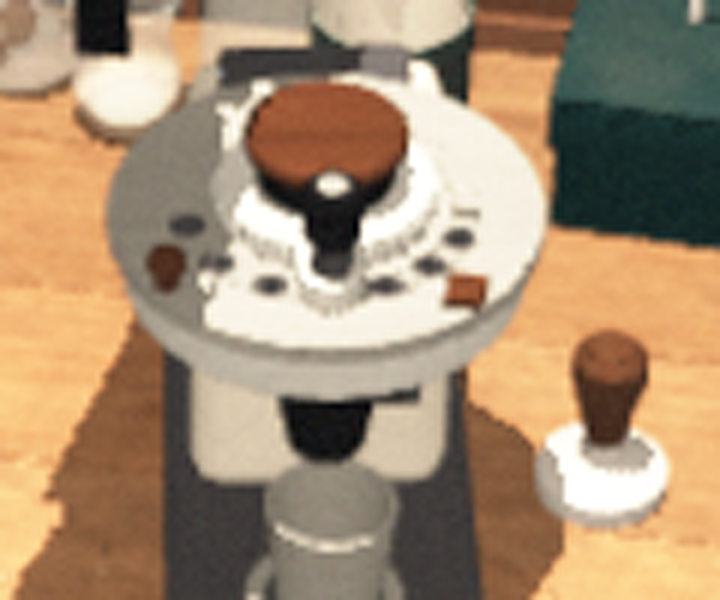

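The enlarged crop shows the ball marker at about (165,265), on the image left, which is world +y. The square marker is at (466,290). The pin points forward and the knob's top highlight is at (335,185). So the target is collar about +0.855 rad, clockwise. Next I fit the grinder's pose to the ring's edge and holes.

```bash
cat > h.py <<'E'
import numpy as np,cv2
from rig import bot,capture
from scipy.optimize import least_squares
def proj(c,P,pose=None):
    """world points -> pixels; for wrist, pose=(pos,rot)"""
    P=np.atleast_2d(P);K=c['K']
    if pose is None:
        X=P@c['view'][:3,:3].T+c['view'][:3,3]
    else:
        M=c['mount'];T=(P-pose[0])@pose[1]; X=(T-M[:3,3])@M[:3,:3]
    x,y,z=X[:,0],-X[:,1],-X[:,2]
    if pose is None: u,v=x/z,y/z
    else:
        r=np.hypot(x,y);t=np.arctan2(r,z);k=t/np.maximum(r,1e-9);u,v=x*k,y*k
    return np.c_[K[0,0]*u+K[0,2],K[1,1]*v+K[1,2]]
def g2w(p,P):
    x,y,a=p;P=np.atleast_2d(P);c,s=np.cos(a),np.sin(a)
    return np.c_[x+c*P[:,0]-s*P[:,1],y+s*P[:,0]+c*P[:,1],P[:,2]]
t=np.linspace(0,2*np.pi,181)
ring=np.c_[.09*np.cos(t),.09*np.sin(t),0*t+.186]
E
python3 - <<'E'
from h import *
c=capture("side")
f=lambda q:np.array(q)/6+[310,195]-[.4,.4]
def res(p):
    R=proj(c,g2w(p,ring))
    L,Rr,B=f([107,212]),f([548,215]),f([330,352])
    k=proj(c,g2w(p,[[-.058,0,.240],[-.058,0,.199]]))
    return [R[:,0].min()-L[0],R[:,0].max()-Rr[0],R[:,1].max()-B[1],k[0,0]-f([335,0])[0],k[0,1]-f([0,185])[1]]
s=least_squares(res,[.62,-.15,0.]);print(s.x,s.fun)
print((proj(c,g2w(s.x,[[-.083*np.cos(.855),.083*np.sin(.855),.197],[-.083*np.cos(.768),-.083*np.sin(.768),.193],[-.058,0,.24]]))-[310,195])*6)
E
```

```text
[ 0.53558544 -0.101119    0.19297561] [-0.16766235  0.17032336 -0.50925557 -0.00340288  0.50948097]
[[170.77751785 268.08291127]
 [477.54854628 281.34766402]
 [332.57958274 185.65688583]]
```

```bash
R="-0.124 -0.204 -0.12 0 0 79 0.6"; python3 -m handwheel '0 0 -0.12 0 0 0 0.6;0 0 -0.12 0 0 0 0.6;0 0 -0.12 0 0 0 0.6;-0.124 -0.204 -0.12 0 0 79 0.6;-0.124 -0.204 -0.12 0 0 79 0.6;-0.124 -0.204 -0.12 0 0 79 0.6;-0.124 -0.204 -0.12 0 0 79 0.6;-0.124 -0.204 -0.12 0 0 79 0.6;-0.124 -0.204 -0.12 0 0 79 0.6;-0.124 -0.204 -0.12 0 0 79 0.6;-0.124 -0.204 -0.12 0 0 79 0.6;-0.124 -0.204 -0.12 0 0 79 0.6;-0.124 -0.204 -0.12 0 0 79 0.6;-0.124 -0.204 -0.12 0 0 79 0.6;-0.124 -0.204 -0.12 0 0 79 0.6'
python3 - <<'E'
from h import *
s=bot.read_state();print(s['position'],s['tcp_rot'],s['joint_positions'],s['force'],s['time_s'])
c=capture("wrist");im=c['color'][:,:,::-1].copy();cv2.imwrite('pics/w1.png',im)
np.savez('w1.npz',p=s['position'],R=s['tcp_rot'])
E
```

```text
time_s: 1.7
position: [0.4209, -0.1239, 0.3153]
tcp_rot: [[0.981, 0.193, -0.0], [0.193, -0.981, 0.0], [-0.0, -0.0, -1.0]]
force: [1.0, 0.2, -0.0]
opening: 0.597
grasp_force: 0.0
[ 0.42091067 -0.12388447  0.3152824 ] [[ 9.81207710e-01  1.92954378e-01 -1.93702945e-04]
 [ 1.92954398e-01 -9.81207721e-01  9.16451004e-05]
 [-1.72379502e-04 -1.27298714e-04 -9.99999977e-01]] [-3.10536558e+01  7.27818578e+00  9.73818221e+01 -1.26784577e-03
  7.53522085e+01  4.78214155e+01] [ 1.03809998  0.21029748 -0.01757304] 1.7
```

View pics/w1.png

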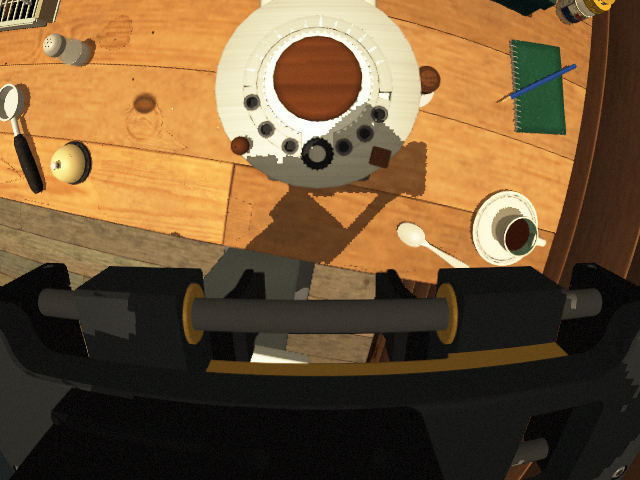

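The wrist view shows the whole ring. The knob is at about (317,153), the ball at (240,145) and the square at (381,157). The holes on the ball side are at (290,146), (266,129) and (251,102), so the target is (266,129). I enlarge this before fitting.

```bash
python3 - <<'E'
import cv2
a=cv2.imread('pics/w1.png')[85:195,210:340]
cv2.imwrite('pics/w1c.png',cv2.resize(a,None,fx=5.0,fy=5.0,interpolation=cv2.INTER_CUBIC))
E
```

```text
(no output)
```

View pics/w1c.png

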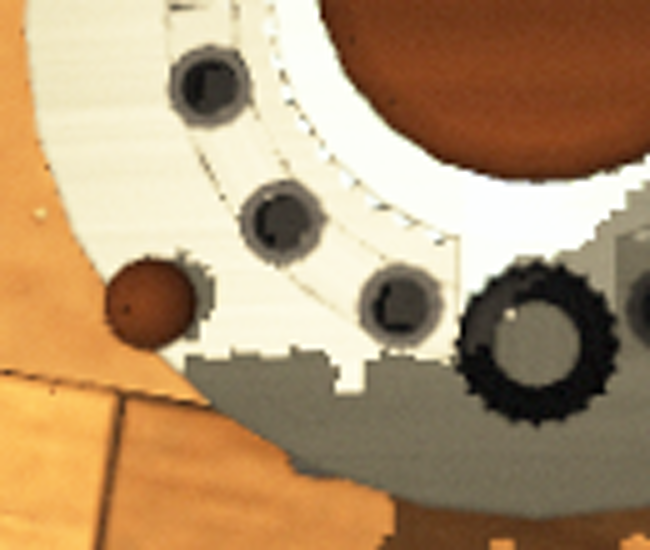

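The enlarged crop puts the ball-side holes at (400,305), (282,221) and (210,86), and the knob's top at (537,342).

```bash
python3 - <<'E'
from h import *
w=capture("wrist");sd=capture("side");z=np.load('w1.npz');pose=(z['p'],z['R'])
f=lambda q:np.atleast_2d(q)/5+[210,85]-.4
H=np.vstack([f([[400,305],[282,221],[210,86]]),[[344,147],[365,133],[379,114]]])
kn=f([537,342])[0]
def hp(a):return np.c_[-.058*np.cos(a),.058*np.sin(a),0*a+.186]
def res(p,n=0):
    g=p[:3];a=np.array([p[3],.855,p[4],p[5],-.768,p[6]])
    R=proj(w,g2w(g,ring),pose)
    e=[R[:,0].min()-215.5,R[:,0].max()-421,R[:,1].max()-188.2]
    h=(proj(w,g2w(g,hp(a)),pose)-H);h[3:]*=.5
    k=proj(w,g2w(g,[-.058,0,.240]),pose)[0]-kn
    return np.r_[np.array(e)*.5,h.ravel(),k]
s=least_squares(res,[.5356,-.101,.193,.45,1.25,-.4,-1.1]);print(s.x.round(4));print(s.fun.round(2))
g=s.x[:3]
for a in(0,.43,.855):
    print(a,g2w(g,[-.058*np.cos(a),.058*np.sin(a),.24])[0].round(4))
k=g2w(g,[-.058,0,.24])[0]
# tool delta for commanded frame: yaw now
d=k-pose[0];print('tool delta',pose[1].T@d, 'yaw grinder deg',np.degrees(g[2]),'tool yaw',np.degrees(np.arctan2(pose[1][1,0],pose[1][0,0])))
E
```

```text
[ 0.5376 -0.0992  0.1908  0.4207  1.3224 -0.3952 -1.127 ]
[-0.84  0.41  0.13  0.01 -0.03  0.12 -0.12  0.09 -0.02 -0.13 -0.32 -0.05
  0.02  0.07  0.03  0.02  0.19]
0 [ 0.4806 -0.1102  0.24  ]
0.43 [ 0.4812 -0.0855  0.24  ]
0.855 [ 0.4919 -0.0635  0.24  ]
tool delta [ 0.06122898 -0.00185804  0.07527209] yaw grinder deg 10.931964799256166 tool yaw 11.125250125056374
```

```bash
python3 -m handwheel '0.03 -0.001 0 0 0 0 0.5;0.0612 -0.0019 0 0 0 0 0.5;0.0612 -0.0019 0.03 0 0 0 0.45;0.0612 -0.0019 0.06 0 0 0 0.45;0.0612 -0.0019 0.085 0 0 0 0.4;0.0612 -0.0019 0.1 0 0 0 0.4;0.0612 -0.0019 0.106 0 0 0 0.36;0.0612 -0.0019 0.106 0 0 0 0.34;0.0612 -0.0019 0.106 0 0 0 0.32'
python3 - <<'E'
from h import *
s=bot.read_state();c=capture("wrist");cv2.imwrite('pics/w2.png',c['color'][:,:,::-1])
R=s['tcp_rot'];print(R.T@s['force'],s['moment'],R.T@(np.array([.4806,-.1102,.209])-s['position']))
c=capture("side");cv2.imwrite('pics/s2.png',cv2.resize(c['color'][180:290,300:440,::-1],None,fx=5,fy=5,interpolation=cv2.INTER_CUBIC))
E
```

```text
time_s: 2.75
position: [0.4814, -0.1107, 0.2101]
tcp_rot: [[0.982, 0.191, 0.001], [0.191, -0.982, -0.001], [0.001, 0.001, -1.0]]
force: [0.3, 0.0, 0.5]
opening: 0.334
grasp_force: 0.0
[ 0.28199098  0.01931329 -0.46698819] [ 0.02086412  0.08221562 -0.05680547] [-0.00066902 -0.00068439  0.00108332]
```

View pics/s2.png

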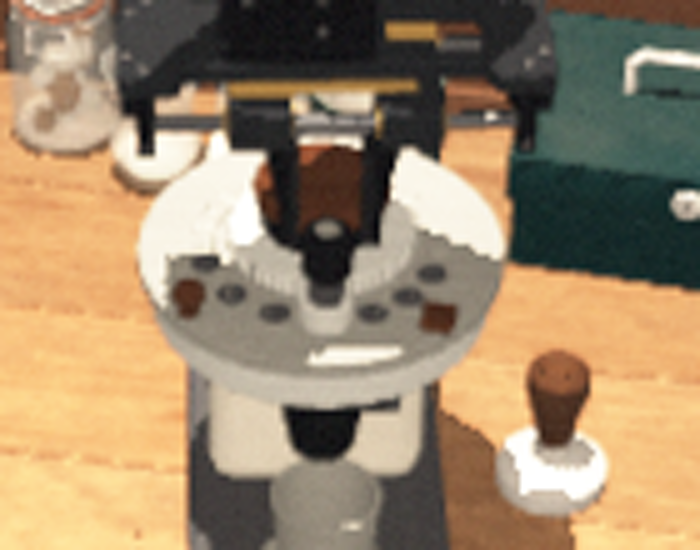

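The fingers stand on both sides of the knob at about x=300 and x=360 in the crop, with the knob centred at 328. No force shows. I close in small steps.

```bash
for i in 1; do python3 -m handwheel '0 0 0 0 0 0 0.30;0 0 0 0 0 0 0.30;0 0 0 0 0 0 0.30'; done; python3 -m handwheel '0 0 0 0 0 0 0.285;0 0 0 0 0 0 0.285'; python3 -c "
from h import *
s=bot.read_state();print(s['tcp_rot'].T@s['force'] if hasattr(s['tcp_rot'],'T') else 0,s['opening'],s['grasp_force'],s['position'])"
```

```text
time_s: 3.15
position: [0.4808, -0.1105, 0.2097]
tcp_rot: [[0.982, 0.191, 0.001], [0.191, -0.982, -0.0], [0.001, 0.0, -1.0]]
force: [1.0, 0.5, 0.7]
opening: 0.305
grasp_force: 0.0
time_s: 3.35
position: [0.4807, -0.1104, 0.2094]
tcp_rot: [[0.982, 0.191, 0.0], [0.191, -0.982, -0.0], [0.0, 0.0, -1.0]]
force: [0.0, -0.6, 0.2]
opening: 0.29
grasp_force: 0.0
[-0.10507219  0.61317625 -0.17177815] 0.28982171482684543 0.0 [ 0.48069114 -0.11042314  0.20939863]
```

```bash
python3 -m handwheel '0 0 0 0 0 0 0.275;0 0 0 0 0 0 0.275'; python3 -c "
from h import *
s=bot.read_state();print(s['tcp_rot'].T@s['force'])"; python3 -m handwheel '0 0 0 0 0 0 0.268;0 0 0 0 0 0 0.268';  python3 -c "
from h import *
s=bot.read_state();print(s['tcp_rot'].T@s['force'])"
```

```text
time_s: 3.55
position: [0.4807, -0.1104, 0.2093]
tcp_rot: [[0.982, 0.191, -0.0], [0.191, -0.982, 0.0], [-0.0, -0.0, -1.0]]
force: [0.4, -0.5, -0.2]
opening: 0.274
grasp_force: 0.0
[0.29260084 0.56262927 0.16038612]
time_s: 3.75
position: [0.4806, -0.1103, 0.2093]
tcp_rot: [[0.982, 0.191, -0.0], [0.191, -0.982, 0.0], [-0.0, -0.0, -1.0]]
force: [-0.1, 0.1, -0.4]
opening: 0.265
grasp_force: 0.2
[-0.05509311 -0.08111917  0.42675652]
```

The knob is centred to well under 1 mm, so I grip fully.

```bash
python3 -m handwheel '0 0 0 0 0 0 0.255;0 0 0 0 0 0 0.24;0 0 0 0 0 0 0.2;0 0 0 0 0 0 0.1;0 0 0 0 0 0 0.1'; python3 -c "
from h import *
s=bot.read_state();print(s['tcp_rot'].T@s['force'],s['position'])"
```

```text
time_s: 4.25
position: [0.4806, -0.1101, 0.2093]
tcp_rot: [[0.982, 0.191, -0.0], [0.191, -0.982, 0.001], [-0.0, -0.001, -1.0]]
force: [-0.0, 2.1, 0.7]
opening: 0.24
grasp_force: 30.0
[ 0.37500398 -2.11663973 -0.6815779 ] [ 0.48056614 -0.11013402  0.20928309]
```

Gripped firmly. I lift 10.5 mm slowly.

```bash
python3 -m handwheel '0 0 -0.003 0 0 0 0.1;0 0 -0.006 0 0 0 0.1;0 0 -0.009 0 0 0 0.1;0 0 -0.0105 0 0 0 0.1;0 0 -0.0105 0 0 0 0.1;0 0 -0.0105 0 0 0 0.1'; python3 -c "
from h import *
s=bot.read_state();print(s['tcp_rot'].T@s['force'],s['position'])"
```

```text
time_s: 4.85
position: [0.4804, -0.1101, 0.2195]
tcp_rot: [[0.982, 0.191, -0.001], [0.191, -0.982, 0.001], [-0.001, -0.001, -1.0]]
force: [2.2, 2.2, -10.6]
opening: 0.238
grasp_force: 30.0
[ 2.60963055 -1.70843243 10.60328011] [ 0.48044999 -0.11014377  0.21948973]
```

```bash
python3 -m handwheel '0.0002 -0.0051 0 0 0 5 0.1;0.0009 -0.0101 0 0 0 10 0.1;0.002 -0.015 0 0 0 15 0.1;0.0035 -0.0198 0 0 0 20 0.1;0.0054 -0.0245 0 0 0 25 0.1;0.0078 -0.029 0 0 0 30 0.1;0.0105 -0.0333 0 0 0 35 0.1;0.0136 -0.0373 0 0 0 40 0.1;0.017 -0.041 0 0 0 45 0.1;0.02 -0.0438 0 0 0 49 0.1;0.02 -0.0438 0 0 0 49 0.1;0.02 -0.0438 0 0 0 49 0.1'; python3 - <<'E'
from h import *
s=bot.read_state();R=s['tcp_rot'];p=s['position'];print(R.T@s['force'],p,s['grasp_force'])
g=np.array([.5376,-.0992,.1908])
q=p[:2]-g[:2];b=np.arctan2(q[1],q[0])-g[2];print('r',np.hypot(*q),'collar',np.pi-b if b>0 else -np.pi-b, 'tool turn',g[2]-np.arctan2(R[1,0],R[0,0]))
E
```

```text
time_s: 6.05
position: [0.4909, -0.0644, 0.2195]
tcp_rot: [[0.789, -0.614, -0.002], [-0.614, -0.789, -0.002], [-0.001, 0.003, -1.0]]
force: [-1.3, -2.7, -9.4]
opening: 0.237
grasp_force: 30.0
[0.67569785 2.88791708 9.38717244] [ 0.49094844 -0.06443777  0.21946383] 29.997541308403015
r 0.05817886859938079 collar 0.8311874463601998 tool turn 0.851773925492729
```

Estimated collar angle is 0.831, short by about 1.4 mm from friction lag. I nudge it on and recheck.

```bash
cat > ck.py <<'E'
from h import *
s=bot.read_state();R=s['tcp_rot'];p=s['position'];print(R.T@s['force'],p,s['grasp_force'])
g=np.array([.5376,-.0992,.1908])
q=p[:2]-g[:2];b=np.arctan2(q[1],q[0])-g[2];print('r',np.hypot(*q),'collar',np.pi-b if b>0 else -np.pi-b, 'tool turn',g[2]-np.arctan2(R[1,0],R[0,0]))
E
python3 -m handwheel '0 -0.0007 0 0 0 0 0.1;0 -0.0014 0 0 0 0 0.1;0 -0.0014 0 0 0 0 0.1;0 -0.0014 0 0 0 0 0.1'; python3 ck.py; python3 - <<'E'
from h import *
s=bot.read_state()
c=capture("side");cv2.imwrite('pics/s3.png',cv2.resize(c['color'][200:280,310:420,::-1],None,fx=7,fy=7,interpolation=cv2.INTER_CUBIC))
E
```

```text
time_s: 6.45
position: [0.4918, -0.0633, 0.2196]
tcp_rot: [[0.788, -0.615, -0.002], [-0.615, -0.788, -0.001], [-0.001, 0.003, -1.0]]
force: [-1.5, -4.3, -9.0]
opening: 0.239
grasp_force: 30.0
[1.51162612 4.31524425 9.0129058 ] [ 0.49182794 -0.06332257  0.2196385 ] 29.995327591896057
r 0.0581573036824937 collar 0.8556019807729949 tool turn 0.8535036967268149
```

View pics/s3.png

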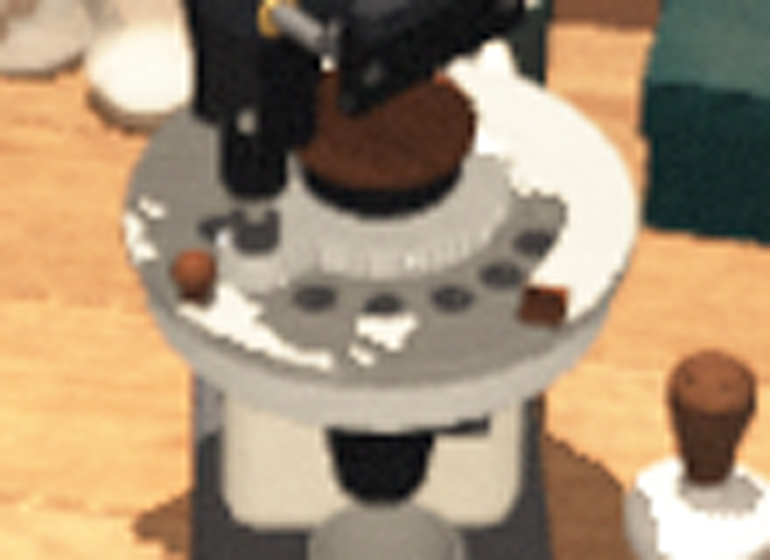

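The lug now points at the ball marker, and the first hole is visible again at (315,298). I lower a little and check the force.

```bash
python3 -m handwheel '0 0 0.001 0 0 0 0.1;0 0 0.002 0 0 0 0.1;0 0 0.003 0 0 0 0.1;0 0 0.0035 0 0 0 0.1;0 0 0.0035 0 0 0 0.1'; python3 ck.py
```

```text
time_s: 7.0
position: [0.4919, -0.0634, 0.2163]
tcp_rot: [[0.788, -0.615, -0.002], [-0.615, -0.788, -0.001], [-0.001, 0.002, -1.0]]
force: [-2.7, -4.1, -8.5]
opening: 0.237
grasp_force: 30.0
[0.3852274  4.93271435 8.49215937] [ 0.49185525 -0.06335524  0.21626986] 29.99593824148178
r 0.058115651728179674 collar 0.8554493513820378 tool turn 0.8535547769784303
```

The spring still pulls down with 8.5 N at about 7 mm, so the tip is entering the hole. I continue.

```bash
python3 -m handwheel '0 0 0.001 0 0 0 0.1;0 0 0.002 0 0 0 0.1;0 0 0.003 0 0 0 0.1;0 0 0.003 0 0 0 0.1'; python3 ck.py;  python3 -m handwheel '0 0 0.001 0 0 0 0.1;0 0 0.002 0 0 0 0.1;0 0 0.003 0 0 0 0.1;0 0 0.003 0 0 0 0.1'; python3 ck.py
```

```text
time_s: 7.4
position: [0.4918, -0.0634, 0.2134]
tcp_rot: [[0.788, -0.615, -0.002], [-0.615, -0.788, -0.001], [-0.001, 0.002, -1.0]]
force: [-3.4, -4.9, -8.2]
opening: 0.237
grasp_force: 30.0
[0.36239918 5.96868206 8.24477173] [ 0.49184261 -0.06335411  0.21341094] 29.996509552001953
r 0.0581262968713032 collar 0.855330700470831 tool turn 0.8535606213069878
time_s: 7.8
position: [0.4919, -0.0633, 0.2106]
tcp_rot: [[0.788, -0.615, -0.002], [-0.615, -0.788, -0.001], [-0.001, 0.002, -1.0]]
force: [-2.8, -4.4, -7.2]
opening: 0.24
grasp_force: 30.0
[0.54554224 5.17999219 7.17979515] [ 0.49188668 -0.06329758  0.2105906 ] 29.996938705444336
r 0.05812651006461197 collar 0.8565637344876995 tool turn 0.8534918757007722
```

```bash
python3 -m handwheel '0 0.0005 0.0007 0 0 0 0.1;0 0.0008 0.0013 0 0 0 0.1;0 0.0008 0.0013 0 0 0 0.1'; python3 ck.py;  python3 -m handwheel '0 0 0 0 0 0 0.27;0 0 0 0 0 0 0.3;0 0 0 0 0 0 0.35;0 0 0 0 0 0 0.4;0 0 0 0 0 0 0.4'; python3 ck.py
```

```text
time_s: 8.1
position: [0.492, -0.0634, 0.2094]
tcp_rot: [[0.788, -0.616, -0.001], [-0.616, -0.788, -0.0], [-0.0, 0.001, -1.0]]
force: [-3.7, -2.9, -3.8]
opening: 0.238
grasp_force: 30.0
[-1.10029149  4.59091215  3.81299446] [ 0.49197226 -0.06336472  0.20941642] 29.99784082174301
r 0.05801773948239918 collar 0.856564810636923 tool turn 0.8538937378953748
time_s: 8.6
position: [0.4938, -0.0631, 0.2099]
tcp_rot: [[0.788, -0.616, 0.003], [-0.616, -0.788, -0.0], [0.003, -0.002, -1.0]]
force: [0.6, 1.0, 0.1]
opening: 0.389
grasp_force: 0.0
[-0.18466833 -1.17907773 -0.11888629] [ 0.49384378 -0.06305146  0.20989374] 0.0
r 0.05675670451244654 collar 0.8812749880907051 tool turn 0.8540541191450306
```

Released at the home height. I go straight up and verify.

```bash
python3 -m handwheel '0 0 -0.005 0 0 0 0.45;0 0 -0.02 0 0 0 0.45;0 0 -0.05 0 0 0 0.45;0 0 -0.09 0 0 0 0.45;-0.03 0 -0.11 0 0 0 0.45;-0.06 0 -0.11 0 0 0 0.45;-0.06 0 -0.11 0 0 0 0.45;-0.06 0 -0.11 0 0 0 0.45'; python3 - <<'E'
from h import *
s=bot.read_state();pose=(s['position'],s['tcp_rot'])
w=capture("wrist");sd=capture("side")
g=[.5376,-.0992,.1908]
for n,c,ps in(("w",w,pose),("s",sd,None)):
    for a in (.42,.855):
        print(n,a,proj(c,g2w(g,[[-.058*np.cos(a),.058*np.sin(a),.24]]),ps)[0])
u=proj(sd,g2w(g,[[-.058*np.cos(.855),.058*np.sin(.855),.215]]))[0].astype(int)
v=proj(w,g2w(g,[[-.058*np.cos(.855),.058*np.sin(.855),.24]]),pose)[0].astype(int)
def crop(im,q):
    x,y=max(q[0]-30,0),max(q[1]-30,0);print('crop0',x,y);return cv2.resize(im[y:y+60,x:x+60,::-1],(390,390),interpolation=cv2.INTER_CUBIC)
cv2.imwrite('pics/f.png',np.hstack([crop(sd['color'],u),crop(w['color'],v)]))
E
```

```text
time_s: 9.4
position: [0.4453, -0.0259, 0.3198]
tcp_rot: [[0.788, -0.615, 0.002], [-0.615, -0.788, -0.001], [0.002, -0.001, -1.0]]
force: [-0.4, -0.9, -0.0]
opening: 0.45
grasp_force: 0.0
w 0.42 [355.21424875 147.92216912]
w 0.855 [321.23462176 155.04340594]
s 0.42 [354.38950904 224.08611152]
s 0.855 [345.63859707 220.2678348 ]
crop0 315 198
crop0 291 125
```

View pics/f.png

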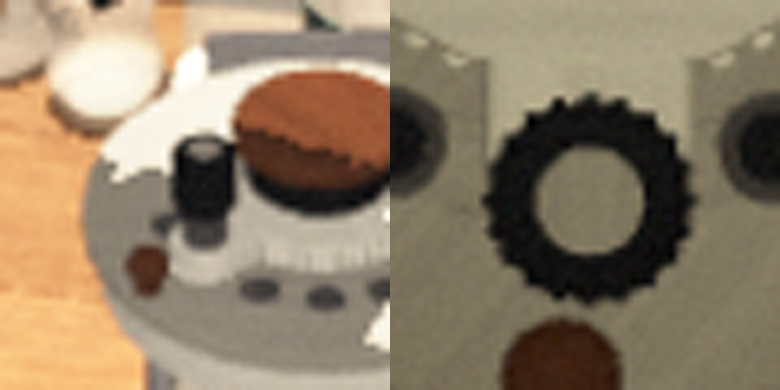

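The knob appears at wrist (321.8,155.8) and side (346.5,221.1). Both are within about 1 px of the position predicted for home height in the target hole. I hand in.

```bash
python3 -c "
from rig import bot
print(bot.hand_in())"
```

```text
the job is handed in; nothing more can be done
None
```

The pin was released at home height in the second hole, beside the ball-headed marker (collar about +0.856 rad), with the gripper clear, and the job is handed in; the hand-in returned no verdict.

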